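# Shut and latch the micro-instrument cassette

## Task

The instruments are back in their cassette: with your fingertips, push its open blue lid over and down until it is fully shut, without letting it slam, and then push the orange thumb tab sideways until the latch is fully across and locked. Only push: pick nothing up, do not shove the cassette away from its place, and leave everything around it where it stands.

Things in the scene. Friction and masses are not known exactly. Their poses are not given: they have to be found in the camera images.
- cassette: the open instrument cassette: stainless steel box 120 mm deep (x) by 230 mm wide (y), base 34 mm high, with a hinged blue lid; loose on the table, 1.15 to 1.45 kg in all, slides or turns if shoved with more than about 5 N. Origin: centre of its underside; z up; its -x side is the front with the latch (facing the robot, turned up to 0.45 rad), its +x side has the hinge
- lid (a joint): angle of the blue lid, rad: 0 = shut, flat on the box; positive = open, up and back about the hinge; stop at 2.0. Starts between 1.45 and 1.85 (1.57 = upright, more = leaning back, away from the front). The hinge is stiff: the lid stays at any angle where it is left, and must be pushed all the way down with 2 to 3 N near its free edge
- hinge_line (a point): middle of the hinge axis, at (62, 0, 34) mm in the cassette's frame; the axis runs along the cassette's y
- lid_edge (a point): middle of the lid's free edge on its outer face. The lid is an upturned tray, 120 mm back to front, 230 mm wide, 10 mm thick; this point is 122 mm from the hinge axis along the lid and 10 mm outward of it. Shut, the flat outer face lies 44 mm above the table. A steel tongue 30 mm wide, 4 mm thick, stands 9 mm out from this edge, 6 to 36 mm to +y of its middle; the latch hooks over it
- latch (a joint): travel of the latch along the front wall, m: 0 = unlocked, 0.026 = locked, at its stop; slides along the cassette's +y (the robot's left). Starts between 0 and 0.004, stays where it is left, takes about 1.6 N. Its hook passes 3.5 mm above the shut lid's tongue: it jams against the tongue while the lid is not fully down, and once slid across it keeps an open lid from going down
- latch_tab (a point): centre of the latch's orange thumb tab, a block 22 mm (cassette x) by 12 mm (y) by 26 mm high jutting from the latch's steel face plate: from 74 to 96 mm in front of the cassette's centre and 8 to 34 mm above the table. With the latch at 0 it is at (-85, -12, 21) mm in the cassette's frame. The face plate, 24 mm wide, ends 74 mm in front of the cassette's centre
- forceps: steel micro forceps, 112 mm long, lying in the cassette along its y between silicone fingers, loose; origin: middle of its underside
- knife: blue-handled micro knife, 118 mm long, lying in the cassette along its y, loose; origin: middle of its underside
- bottle: closed white squeeze bottle with a blue cap, 44 mm across, 120 mm tall, loose, standing. Origin: centre of its underside. To be left alone
- jar: black jar with a yellow lid, 52 mm across, 42 mm tall, loose, standing. Origin: centre of its underside. To be left alone
- clamp_stand: small steel specimen clamp: round foot 48 mm across, two posts, a cross bar and a screw on top, 78 mm tall, loose, standing. Origin: centre of its underside. To be left alone
- specimen_box: white open specimen box, 46 x 46 x 14 mm, loose. Origin: centre of its underside. To be left alone
- blade_pack: flat blister pack with a blue blade case in it, 95 x 55 x 13 mm, loose. Origin: centre of its underside. To be left alone
- spare_knife: blue-handled micro knife lying on the table, 118 mm long, 8 mm thick, loose; it lies along its own y axis. Origin: centre of its underside. To be left alone
Mind the look-alikes: they are no part of the job. What is shaped like the knife but brown is not meant.

How it is judged:
By the outcome, as a careful person would: the job done as asked, in the order asked, and still so for the second after the job is handed in, with the robot touching nothing.
It also fails if it takes over 45 s, if anything falls off the work surface, if the arm or the gripper's body presses on something with over 40 N, if the wrist force passes 120 N, or if a joint passes its speed limit or range.

## Robot

A 6-joint arm with a two-finger parallel gripper is mounted at the origin on the work surface. World frame = base frame: x ahead of the robot, y to its left, z up, the work surface at z = 0. Lengths are in mm, angles in rad, forces in N, time in s.
With the tool pointing down it reaches from about 350 to 775 mm from the base axis. Payload 7.3 kg.
Tool frame: the origin (TCP) lies on the centre line of the jaws, within the pads' length; the fingertips stand 22 mm ahead of it and the grasp point (between the pads) lies 3 mm ahead of it; z points along the fingers, y is the direction in which the jaws open and shut (so a half turn about z gives the same grasp; the last joint's range is limited). The gripper opens to 92 mm and grips with 3 to 60 N. Pads are 19 mm wide; open, the fingers measure 130 mm over their backs; the gripper's body (75 mm by 190 mm) begins 47 mm behind the grasp point.
Start: joints at [-1.302, 0.342, 1.524, -0, 1.275, -0.146], TCP at [211.602, -480.487, 248.741] pointing down, gripper open.
Joint ranges: [-2.53, 2.53], [-0.77, 2.02], [0.04, 2.7], [-1, 4.14], [0.28, 2.66], [-3.11, 3.11]. Speed limits (rad/s): [2.57, 2.57, 3.14, 3.14, 3.14, 3.14].

## Interface

Orientations are given as [roll, pitch, yaw] about the fixed x, y, z axes, in that order (R = Rz(yaw) Ry(pitch) Rx(roll)).
In Python, from plant import bot gives the robot as it stands.
- The arm moves only by the tool play_rows, never from a script. Its argument "moves" is one flat list of numbers, 5 for each row, row after row: the closure in counts, from 0 (fully open) to 255 (shut), then the shift along the tool's x, y, z in mm, then the turn about the tool's z in degrees. A call has 1 to 8 rows; each row is the pose to reach, as a shift and turn from the pose commanded when the call began, along the tool's axes at that moment; what a row does not reach only later rows make up. A row lasts 1/12 s, in which the tool goes at most 41.7 mm and 7.16 degrees, less where a joint would pass 70% of its speed; a pose out of reach is approached as far as the arm can. A call with a gripper value outside its range is refused whole. The fingers move at their own pace and stop on an object; the grip force is fixed at half the most. Time passes only in rows, so rows that repeat a pose let the fingers close. It gives the time, the measured TCP pose, the force and the opening at its end, in the units of the state.
- bot.get_obs(): the state, without advancing time (a new reading comes with each control period).
- bot.capture(name): name is "scene" or "top" or "wrist"; returns a dict with "color" (420x560x3 uint8, red, green, blue), "fx", "fy", "cx", "cy" (pixels), "world_to_cam" (4x4, takes a point from world to camera coordinates); the wrist camera has in their place "T_tool_cam" (4x4, takes a point from camera to tool coordinates, whose origin is the TCP and whose axes are the flange's). Camera axes: x right, y down, z forward; pixel columns grow to the right and rows downward; lengths in mm; the calibration is good to about 2 mm. A picture is of the moment at which its call begins: read the wrist's pose just before it. There is no depth.
- bot.close_job(): hands the job in, once; it reports no verdict.
The state is a dict: "time": time; "joint_positions": joint angles; "dq": joint speeds; "tau": joint torques, N m; "tool_pos": TCP position; "tcp_rot": TCP orientation; "contact_force": force on the tool from outside, world axes, zero at the start; "moment": the same for the moment, N m; "grip_width": finger opening in mm.
Only numpy, scipy, OpenCV 4.12 (cv2) and the standard library are available. Lean on these libraries where they do the work, as an engineer would, in place of code of your own. Each camera call takes 0.05 s, during which the arm holds its last target.

## Working session

There is one attempt and no reset: what is moved stays moved. The work goes in short steps, Python scripts to look and compute and a tool call to move; the robot and the scene stay as the last step left them, time stands still between calls to the robot, and variables do not carry over. Pictures are saved under pics/ and viewed, and the job is handed in when it is done.

Besides the shell and the picture viewer there is one more tool, called after "Emit:" as name(argument=value, ...) on one line, values as JSON. play_rows: Moves the arm, as the interface text tells. Its arguments: {"type":"object","properties":{"moves":{"type":"array","items":{"type":"number"}}},"required":["moves"]}

```bash
ls; mkdir -p pics
python3 - <<'E'
from plant import bot
import cv2,numpy as np
print(bot.get_obs())
for n in ("scene","top","wrist"):
    d=bot.capture(n); cv2.imwrite(f"pics/{n}0.png",d["color"][:,:,::-1])
    print(n,{k:np.round(v,4).tolist() for k,v in d.items() if k!="color"})
E
```

```text
pics
{'time': 0.0, 'joint_positions': array([-1.30201425e+00,  3.42732481e-01,  1.52502108e+00, -2.15567544e-05,
        1.27542715e+00, -1.46008921e-01]), 'dq': array([ 0.00049969, -0.0008279 ,  0.00152525, -0.00060247, -0.00040207,
       -0.00247407]), 'tau': array([ 8.67602284e-05, -4.31247103e+01, -2.44224751e+01,  7.18830898e-02,
        5.61777223e-02, -1.28199981e-04]), 'tool_pos': array([ 211.48146755, -480.10079562,  248.03847068]), 'tcp_rot': array([-3.14001849e+00, -2.10653571e-04,  4.14797127e-01]), 'contact_force': array([-0.42464994, -0.3173972 ,  0.62081175]), 'moment': array([ 0.00230388, -0.01438381, -0.01075121]), 'grip_width': 91.89373712463072}
scene {'fx': 399.4098, 'fy': 399.4098, 'cx': 283.1317, 'cy': 219.3517, 'world_to_cam': [[-0.6404, 0.7678, 0.0211, 304.639], [0.4899, 0.4295, -0.7586, -244.2449], [-0.5915, -0.4755, -0.6512, 1522.3606], [0.0, 0.0, 0.0, 1.0]]}
top {'fx': 472.533, 'fy': 472.533, 'cx': 277.3461, 'cy': 205.2886, 'world_to_cam': [[-0.0064, -0.9997, 0.0236, 35.521], [-0.9963, 0.0044, -0.0858, 551.0228], [0.0857, -0.024, -0.996, 1039.6014], [0.0, 0.0, 0.0, 1.0]]}
wrist {'fx': 303.3907, 'fy': 303.3907, 'cx': 279.962, 'cy': 205.0747, 'T_tool_cam': [[0.0019, -0.9558, -0.2939, 81.2186], [1.0, 0.0019, 0.0003, -0.3977], [0.0002, -0.2939, 0.9558, -136.0747], [0.0, 0.0, 0.0, 1.0]]}
```

View pics/scene0.png

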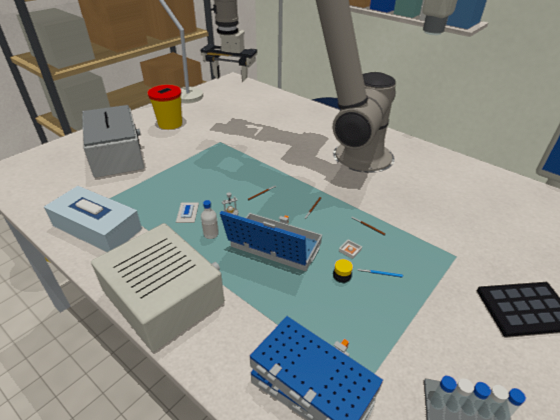

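View pics/top0.png

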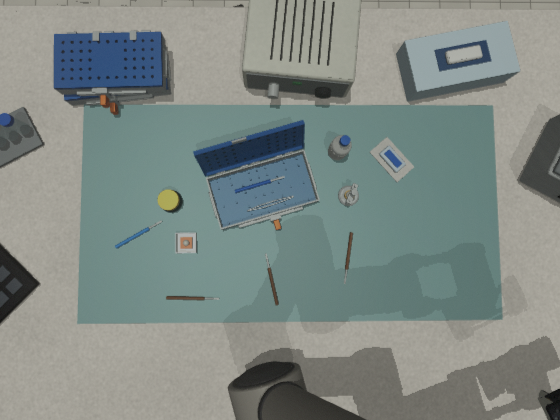

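View pics/wrist0.png

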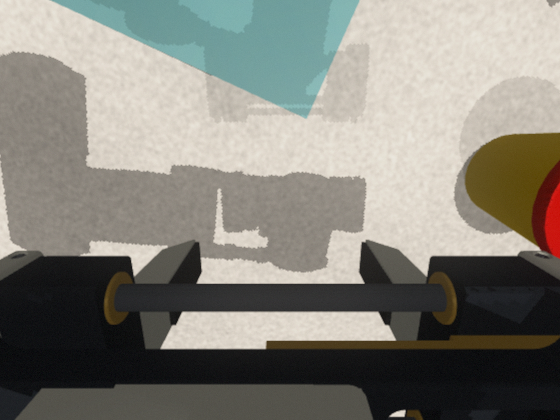

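The open cassette is in top at about (262,188), with its orange tab at (278,225). The look-alike is a shut blue cassette at top (110,62) with orange tabs at (108,103), which isn't part of the job. Next I'll take enlarged crops.

Run:
```python
import cv2
a=cv2.imread("pics/top0.png")[110:245,185:335]; cv2.imwrite("pics/topc.png",cv2.resize(a,None,fx=5,fy=5,interpolation=cv2.INTER_CUBIC)[:600,:800])
print(a.shape)
a=cv2.imread("pics/scene0.png")[185:285,195:335]; cv2.imwrite("pics/scenec.png",cv2.resize(a,None,fx=5.5,fy=5.5,interpolation=cv2.INTER_CUBIC))
```

```text
(135, 150, 3)
```

View pics/topc.png

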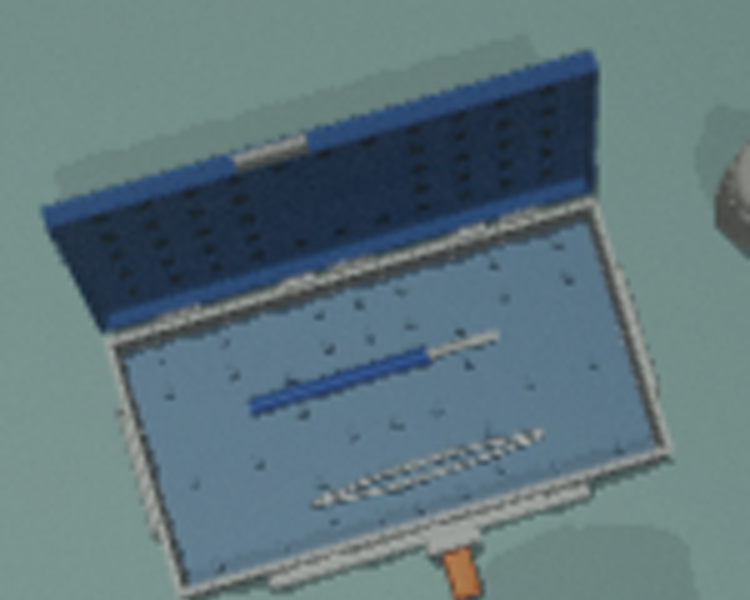

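View pics/scenec.png

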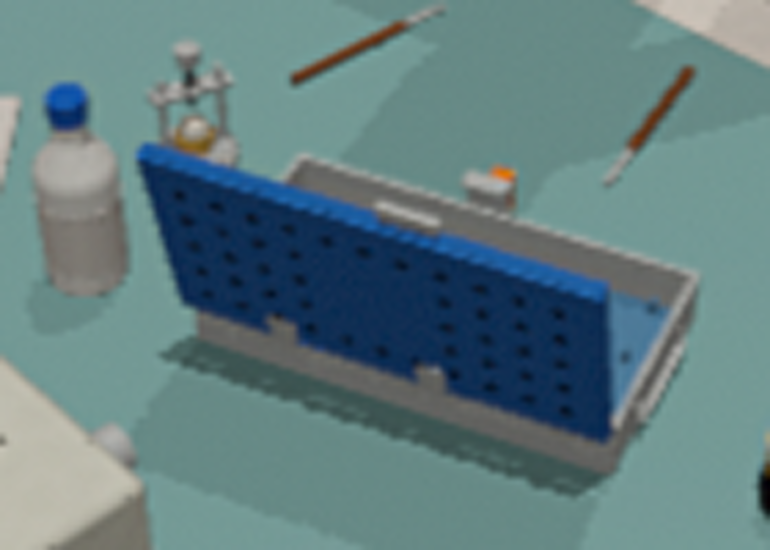

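```bash
cat > h.py <<'E'
import numpy as np,cv2
from plant import bot
def P(d,X):
    X=np.atleast_2d(X); c=X@d["world_to_cam"][:3,:3].T+d["world_to_cam"][:3,3]
    return np.c_[d["fx"]*c[:,0]/c[:,2]+d["cx"],d["fy"]*c[:,1]/c[:,2]+d["cy"]]
def W(p,L):
    x,y,a=p[:3];L=np.atleast_2d(L);c,s=np.cos(a),np.sin(a)
    return np.c_[x+c*L[:,0]-s*L[:,1],y+s*L[:,0]+c*L[:,1],L[:,2]]
def lid(th,r,n,y): return [62-r*np.cos(th)+n*np.sin(th),y,34+r*np.sin(th)+n*np.cos(th)]
E
cat > fit.py <<'E'
from h import *
from scipy.optimize import least_squares
T=bot.capture("top");S=bot.capture("scene")
b=[[-60,115,34],[-60,-115,34],[60,-115,34],[60,115,34]]
tp=np.array([[221,229.4],[319,200.4],[304.4,150],[206.6,178.4],[193.4,152],[303.4,120.4],[194.6,155.6],[305,124]])
sp=np.array([[321.7,235],[250.1,213.5],[305.9,270.8],[220.5,214.1],[305,239.2]])
tab_t=np.array([[185+460/5,110+548/5]])
def f(p,full=0):
    th=p[3]
    l=[lid(th,122,10,115),lid(th,122,10,-115),lid(th,122,0,115),lid(th,122,0,-115)]
    r=np.r_[(P(T,W(p,b+l))-tp),(P(S,W(p,[b[0],b[1],[60,115,0],l[1],l[0]]))-sp)]
    return r if full else r.ravel()
o=least_squares(f,[550,30,.25,1.6],loss='soft_l1')
print(o.x);print(np.round(f(o.x,1),1)); p=o.x
np.save("pose.npy",p)
for l in (0,.002,.004):
  y=-12+1000*l
  print(P(T,W(p,[[-74,y,34],[-96,y,34]])).round(1).tolist(),P(S,W(p,[[-85,y,34]])).round(1))
print("edge mid",W(p,[lid(p[3],122,10,0)]),"hinge",W(p,[[62,0,34]]),"tab",W(p,[[-85,-12,21]]))
E
python3 fit.py
```

```text
[5.86011118e+02 6.53250185e+01 2.82267610e-01 1.78762451e+00]
[[-0.6  0.4]
 [ 0.7  0.2]
 [-0.2 -0.3]
 [-1.  -0.2]
 [-0.6 -0.4]
 [-0.  -0.4]
 [-0.6  0.5]
 [-0.1  0.3]
 [ 0.1 -1. ]
 [-0.6 -1.5]
 [-0.1  0.1]
 [-1.3 -1.7]
 [-1.3 -0.4]]
[[277.3, 219.6], [280.1, 229.2]] [[284.3 216.5]]
[[276.4, 219.9], [279.2, 229.4]] [[284.9 216.7]]
[[275.5, 220.2], [278.4, 229.7]] [[285.5 216.9]]
edge mid [[680.14451032  92.6247419  150.99200457]] hinge [[645.55754871  82.59414103  34.        ]] tab [[507.71729327  30.12449285  21.        ]]
```

```bash
cat > g.py <<'E'
from h import *
p=np.load("pose.npy")
T=bot.capture("top");S=bot.capture("scene")
def G(d,u,z):
    M=d["world_to_cam"];R=M[:3,:3];c=-R.T@M[:3,3];r=R.T@np.array([(u[0]-d["cx"])/d["fx"],(u[1]-d["cy"])/d["fy"],1]);return (c+r*(z-c[2])/r[2])
def C(X):
    c,s=np.cos(p[2]),np.sin(p[2]);return np.array([c*(X[0]-p[0])+s*(X[1]-p[1]),-s*(X[0]-p[0])+c*(X[1]-p[1])])
for n,u,z in [("bottlecap",(345,140),118),("clamp top",(349,195),60),("clamp foot",(347,199),5),("jar",(169,200),42),("boxfront L",(246,97),0),("boxfront R",(355,99),0),("boxtopfrontL",(244,73),120),("spec",(186,243),10),("knifetip",(267,257),5),("knobfront",(273,98),40)]:
    X=G(T,u,z);print(n,X.round(0),"cass",C(X).round(0))
for n,u,z in [("bottlecap",(207,203),120),("clampfoot",(232,213),0),("boxtop",(185,258),120)]:
    X=G(S,u,z);print("S",n,X.round(0),C(X).round(0))
# box height: triangulate top front corner: scene candidates
for z in (60,100,120,140,160): print(z,P(S,G(T,(357,78),z)).round(0),P(S,G(T,(244,72),z)).round(0))
E
python3 g.py
```

```text
bottlecap [ 679. -107.  118.] cass [  41. -191.]
clamp top [ 570. -123.   60.] cass [ -68. -177.]
clamp foot [ 567. -128.    5.] cass [ -73. -180.]
jar [562. 271.  42.] cass [ 35. 204.]
boxfront L [808. 104.   0.] cass [224. -25.]
boxfront R [ 803. -152.    0.] cass [ 148. -270.]
boxtopfrontL [821. 103. 120.] cass [236. -29.]
spec [468. 239.  10.] cass [-65. 199.]
knifetip [435.  56.   5.] cass [-147.   33.]
knobfront [793.  41.  40.] cass [192. -81.]
S bottlecap [ 682. -101.  120.] [  46. -187.]
S clampfoot [ 571. -129.    0.] [ -69. -182.]
S boxtop [855.  15. 120.] [ 244. -123.]
60 [[155. 240.]] [[217. 292.]]
100 [[159. 228.]] [[220. 277.]]
120 [[161. 221.]] [[221. 269.]]
140 [[163. 214.]] [[223. 261.]]
160 [[165. 208.]] [[224. 252.]]
```

Emit:
play_rows(moves=[255, 686, -332, 0, 7.6, 255, 686, -332, 0, 7.6, 255, 686, -332, 0, 7.6, 255, 686, -332, 0, 7.6, 255, 686, -332, 0, 7.6, 255, 686, -332, 0, 7.6, 255, 686, -332, 0, 7.6, 255, 686, -332, 0, 7.6])

```text
time: 1.02
tool_pos: [427.2, -226.7, 248.9]
tcp_rot: [3.141, -0.0, 0.282]
contact_force: [0.5, -1.5, 1.0]
grip_width: 43.0
```

Emit:
play_rows(moves=[255, 359, -236, 0, 0, 255, 359, -236, 0, 0, 255, 359, -236, 0, 0, 255, 359, -236, 0, 0, 255, 359, -236, 0, 0, 255, 359, -236, 0, 0, 255, 359, -236, 0, 0, 255, 359, -236, 0, 0])

```text
time: 1.68
tool_pos: [643.7, 26.9, 248.7]
tcp_rot: [3.141, 0.0, 0.282]
contact_force: [0.7, -1.1, -0.1]
grip_width: 0.5
```

```bash
cat > st.py <<'E'
from h import *
import sys
p=np.load("pose.npy")
o=bot.get_obs();X=o["tool_pos"];c,s=np.cos(p[2]),np.sin(p[2])
print("t",o["time"],"cass tip x,y,z",np.round([c*(X[0]-p[0])+s*(X[1]-p[1]),-s*(X[0]-p[0])+c*(X[1]-p[1]),X[2]-22],1),"rot",np.round(o["tcp_rot"],4)," F cass",np.round([c*o["contact_force"][0]+s*o["contact_force"][1],-s*o["contact_force"][0]+c*o["contact_force"][1],o["contact_force"][2]],2),o["grip_width"])
n=sys.argv[1] if len(sys.argv)>1 else ""
for v in (sys.argv[2:] or []):
    cv2.imwrite(f"pics/{n}_{v}.png",bot.capture(v)["color"][:,:,::-1])
E
python3 st.py b scene wrist
```

```text
t 1.6833 cass tip x,y,z [ 44.8 -53.  226.7] rot [3.1414 0.     0.2824]  F cass [ 0.38 -1.3  -0.08] 0.4918072491761175
```

Emit:
play_rows(moves=[255, 80, -53, 0, 0, 255, 80, -53, 0, 0, 255, 80, -53, 0, 0, 255, 80, -53, 30, 0, 255, 80, -53, 60, 0, 255, 80, -53, 90, 0, 255, 80, -53, 90, 0, 255, 80, -53, 90, 0])

```text
time: 2.45
tool_pos: [703.9, 97.7, 157.2]
tcp_rot: [-3.141, 0.004, 0.282]
contact_force: [-0.5, -0.3, 1.4]
grip_width: 0.3
```

```bash
python3 st.py c scene wrist top; python3 -c "
import cv2
a=cv2.imread('pics/c_scene.png')[120:290,175:355];b=cv2.imread('pics/c_top.png')[80:250,175:355]
cv2.imwrite('pics/cc.png',cv2.resize(cv2.hconcat([a,b]),None,fx=2.2,fy=2.2,interpolation=cv2.INTER_CUBIC))"
```

```text
t 2.45 cass tip x,y,z [122.3  -1.7 135.2] rot [-3.1407  0.0041  0.2818]  F cass [-0.55 -0.11  1.43] 0.26917466349331276
```

View pics/cc.png

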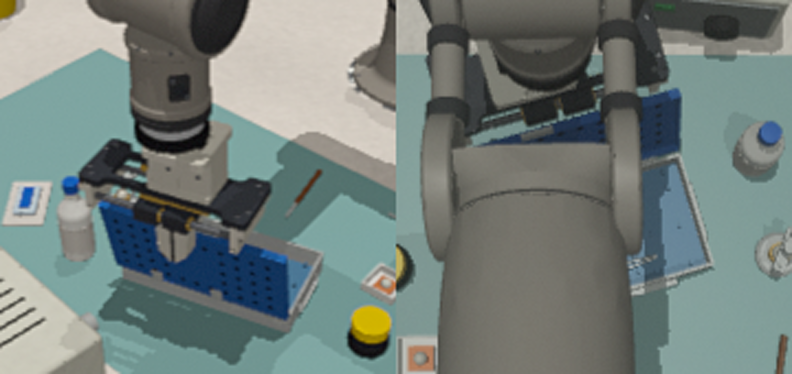

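View pics/c_wrist.png

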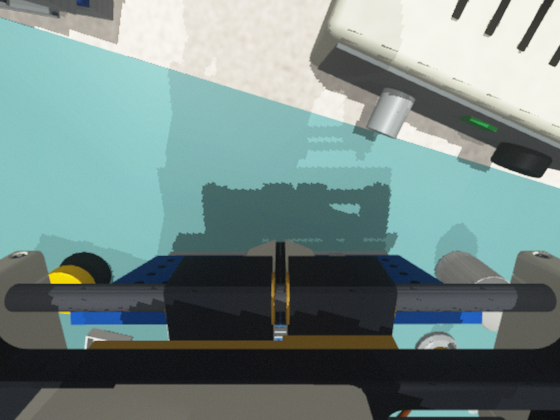

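Run:
```python
from h import *
for th in np.arange(1.8,-0.01,-0.1):
    r=105;a=lid(th,r,10,0);b=lid(th,122,10,0);x=a[0]
    if th>np.pi/2:x=b[0]
    print(round(th,2),round(x+9.5,1),round(a[2],1))
```

```text
1.8 109.0 134.0
1.7 97.1 136.8
1.6 85.1 138.7
1.5 74.0 139.4
1.4 63.5 139.2
1.3 53.0 137.8
1.2 42.8 135.5
1.1 32.8 132.1
1.0 23.2 127.8
0.9 14.1 122.5
0.8 5.5 116.3
0.7 -2.4 109.3
0.6 -9.5 101.5
0.5 -15.9 93.1
0.4 -21.3 84.1
0.3 -25.9 74.6
0.2 -29.4 64.7
0.1 -32.0 54.4
-0.0 -33.5 44.0
```

Emit:
play_rows(moves=[255, -8, 0, 0, 0, 255, -12, 0, 0, 0, 255, -16, 0, 0, 0, 255, -20, 0, 0, 0, 255, -24, 0, -1, 0, 255, -29, 0, -1, 0, 255, -34, 0, -2, 0, 255, -40, 0, -2, 0])

```text
time: 3.27
tool_pos: [666.2, 86.9, 161.0]
tcp_rot: [3.141, -0.001, 0.282]
contact_force: [1.5, 0.6, 1.0]
grip_width: 0.7
```

```bash
python3 st.py d
```

```text
t 3.2667 cass tip x,y,z [ 83.   -1.6 139. ] rot [ 3.1414e+00 -5.0000e-04  2.8220e-01]  F cass [1.64 0.12 1.04] 0.6966160200229733
```

Emit:
play_rows(moves=[255, -5, 0, 0, 0, 255, -10, 0, 0, 0, 255, -15, 0, 0, 0, 255, -20, 0, 0, 0, 255, -25, 0, 0.5, 0, 255, -30, 0, 1.5, 0, 255, -35, 0, 2.5, 0, 255, -40, 0, 3.5, 0])

```text
time: 3.93
tool_pos: [627.4, 75.7, 156.9]
tcp_rot: [-3.142, 0.0, 0.282]
contact_force: [2.2, -0.3, -0.9]
grip_width: 0.4
```

```bash
python3 st.py d scene
```

```text
t 3.9333 cass tip x,y,z [ 42.7  -1.5 134.9] rot [-3.1415e+00  4.0000e-04  2.8210e-01]  F cass [ 2.05 -0.93 -0.89] 0.3807620672428769
```

View pics/d_scene.png

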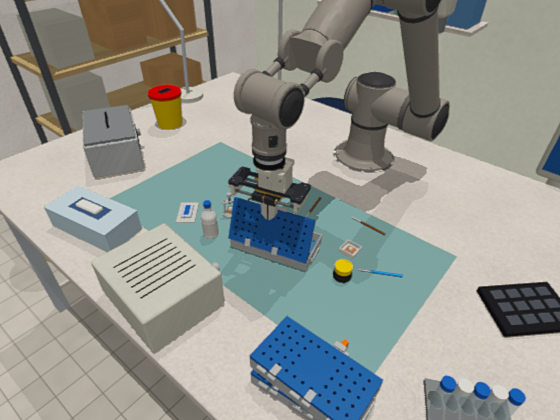

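Emit:
play_rows(moves=[255, -5, 0, 1, 0, 255, -10, 0, 3, 0, 255, -15, 0, 5, 0, 255, -20, 0, 7, 0, 255, -24, 0, 10, 0, 255, -29, 0, 13, 0, 255, -33, 0, 16, 0, 255, -37, 0, 19, 0])

```text
time: 4.65
tool_pos: [591.9, 65.4, 137.9]
tcp_rot: [3.141, 0.0, 0.282]
contact_force: [0.4, 0.1, 0.6]
grip_width: 0.3
```

```bash
python3 st.py e
```

```text
t 4.65 cass tip x,y,z [  5.7  -1.6 115.9] rot [3.1415e+00 3.0000e-04 2.8210e-01]  F cass [ 0.44 -0.01  0.64] 0.3369764062554478
```

Emit:
play_rows(moves=[255, -4, 0, 3, 0, 255, -8, 0, 7, 0, 255, -12, 0, 11, 0, 255, -15, 0, 15, 0, 255, -18, 0, 19, 0, 255, -21, 0, 23, 0, 255, -24, 0, 27.5, 0, 255, -27, 0, 32, 0])

```text
time: 5.32
tool_pos: [566.4, 58.0, 105.8]
tcp_rot: [3.141, -0.0, 0.282]
contact_force: [1.2, 0.2, 0.5]
grip_width: 0.6
```

```bash
python3 st.py f scene top; python3 -c "
import cv2
a=cv2.imread('pics/f_scene.png')[120:290,175:355];b=cv2.imread('pics/f_top.png')[80:250,175:355]
cv2.imwrite('pics/ff.png',cv2.resize(cv2.hconcat([a,b]),None,fx=2.2,fy=2.2,interpolation=cv2.INTER_CUBIC))"
```

```text
t 5.3167 cass tip x,y,z [-20.9  -1.6  83.8] rot [ 3.1414e+00 -3.0000e-04  2.8210e-01]  F cass [ 1.19 -0.16  0.52] 0.6404711243822252
```

View pics/ff.png

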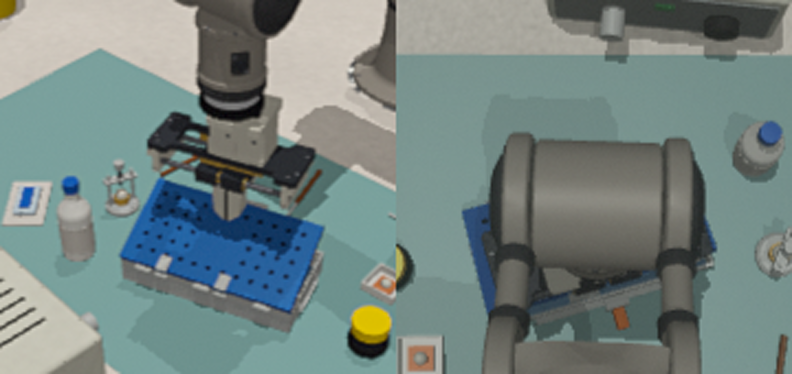

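Emit:
play_rows(moves=[255, -1, 0, 2.5, 0, 255, -2.5, 0, 5, 0, 255, -3.5, 0, 7.5, 0, 255, -5, 0, 10, 0, 255, -6, 0, 12.5, 0, 255, -7, 0, 15, 0, 255, -8, 0, 17.5, 0, 255, -8.5, 0, 20, 0])

```text
time: 6.08
tool_pos: [558.3, 55.6, 86.0]
tcp_rot: [3.141, 0.0, 0.282]
contact_force: [-0.4, -1.0, 0.3]
grip_width: 0.7
```

Emit:
play_rows(moves=[255, -1, 0, 1.5, 0, 255, -1, 0, 3, 0, 255, -2, 0, 4.5, 0, 255, -2, 0, 6, 0, 255, -3, 0, 7.5, 0, 255, -3, 0, 9, 0, 255, -3, 0, 10.5, 0, 255, -3, 0, 12, 0])

```text
time: 6.75
tool_pos: [555.3, 54.8, 74.0]
tcp_rot: [3.142, 0.0, 0.282]
contact_force: [-0.8, 0.2, 0.8]
grip_width: 0.5
```

```bash
python3 st.py g
```

```text
t 6.75 cass tip x,y,z [-32.4  -1.6  52. ] rot [3.1416e+00 4.0000e-04 2.8210e-01]  F cass [-0.74  0.43  0.84] 0.5069691653927451
```

Emit:
play_rows(moves=[255, 0, 0, 1, 0, 255, 0, 0, 2, 0, 255, 0, 0, 3, 0, 255, 0, 0, 4, 0, 255, 0, 0, 5, 0, 255, 0, 0, 6, 0, 255, 0, 0, 7, 0, 255, 0, 0, 8, 0])

```text
time: 7.42
tool_pos: [555.5, 54.8, 66.1]
tcp_rot: [3.141, -0.0, 0.282]
contact_force: [-1.6, -0.9, 8.9]
grip_width: 0.4
```

```bash
python3 st.py g
```

```text
t 7.4167 cass tip x,y,z [-32.2  -1.6  44.1] rot [ 3.1415 -0.      0.2822]  F cass [-1.79 -0.4   8.9 ] 0.3927069394775222
```

Emit:
play_rows(moves=[255, 0, 0, 0.3, 0, 255, 0, 0, 0.6, 0, 255, 0, 0, 0.6, 0])

```text
time: 7.67
tool_pos: [555.5, 54.8, 66.2]
tcp_rot: [3.141, -0.0, 0.282]
contact_force: [-2.2, 0.2, 5.9]
grip_width: 0.4
```

```bash
python3 st.py h
```

```text
t 7.6667 cass tip x,y,z [-32.2  -1.6  44.2] rot [ 3.1413e+00 -2.0000e-04  2.8220e-01]  F cass [-2.05  0.81  5.91] 0.4088563653232631
```

Emit:
play_rows(moves=[255, 0, 0, -20, 0, 255, 0, 0, -50, 0, 255, 0, 0, -90, 0, 255, -20, 20, -110, 0, 255, -50, 50, -110, 0, 255, -80, 55, -110, 0, 255, -90, 55, -110, 0, 255, -90, 55, -110, 0])

```text
time: 8.33
tool_pos: [482.5, -23.7, 175.8]
tcp_rot: [-3.141, 0.001, 0.28]
contact_force: [-0.1, 0.7, 0.0]
grip_width: 0.2
```

```bash
python3 st.py i scene wrist top; python3 -c "
import cv2
a=cv2.imread('pics/i_scene.png')[150:290,175:355];b=cv2.imread('pics/i_top.png')[110:250,175:355]
cv2.imwrite('pics/ii.png',cv2.resize(cv2.hconcat([a,b]),None,fx=2.2,fy=2.2,interpolation=cv2.INTER_CUBIC))"
```

```text
t 8.3333 cass tip x,y,z [-124.2  -56.7  153.8] rot [-3.1412e+00  9.0000e-04  2.8000e-01]  F cass [0.11 0.67 0.05] 0.20453828524317635
```

View pics/ii.png

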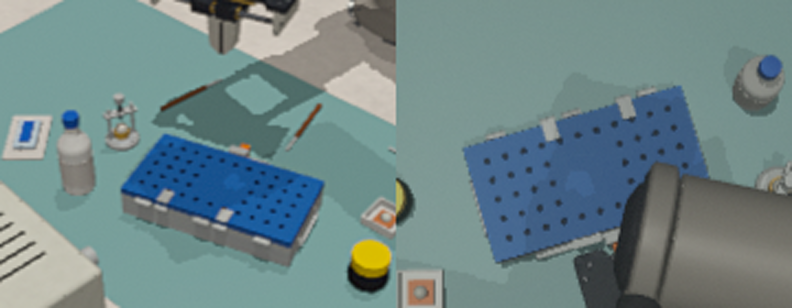

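View pics/i_wrist.png

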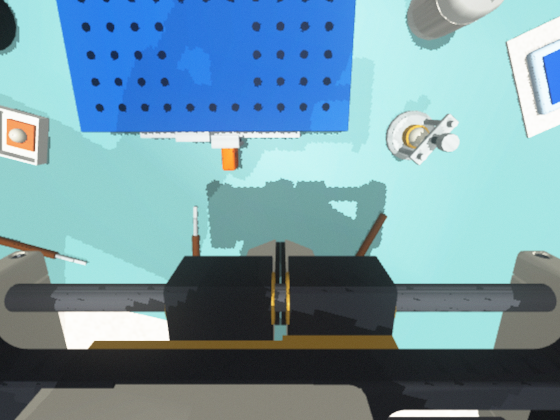

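```bash
cat > w.py <<'E'
from h import *
from scipy.spatial.transform import Rotation as Ro
d=bot.capture("wrist")
def PW(X,pos,rot):
    R=Ro.from_euler('xyz',rot).as_matrix(); t=(np.atleast_2d(X)-pos)@R
    M=d["T_tool_cam"]; c=(t-M[:3,3])@M[:3,:3]
    return np.c_[d["fx"]*c[:,0]/c[:,2]+d["cx"],d["fy"]*c[:,1]/c[:,2]+d["cy"]].round(1)
E
python3 - <<'E'
from w import *
p=np.load("pose.npy");o=bot.get_obs();T=bot.capture("top")
c=[[60,115,44],[60,-115,44],[-60,115,44],[-60,-115,44]]
print(P(T,W(p,c)).round(1))
print("lid front corners",PW(W(p,c),o["tool_pos"],o["tcp_rot"])[2:])
for l in (0,2,4): print(l,PW(W(p,[[-96,-18+l,34],[-96,-6+l,34],[-96,-12+l,8]]),o["tool_pos"],o["tcp_rot"]).tolist())
cv2.imwrite("pics/j.png",cv2.resize(d["color"][100:200,60:380,::-1],None,fx=2.5,fy=2.5,interpolation=cv2.INTER_CUBIC))
E
```

```text
[[205.  177.6]
 [304.5 148.8]
 [220.  229.7]
 [320.2 200.2]]
lid front corners [[ 82.  135.8]
 [348.6 136.5]]
0 [[239.2, 175.0], [226.3, 175.0], [236.6, 169.9]]
2 [[237.1, 175.0], [224.2, 175.0], [234.6, 169.9]]
4 [[234.9, 175.0], [222.0, 175.0], [232.6, 169.9]]
```

View pics/j.png

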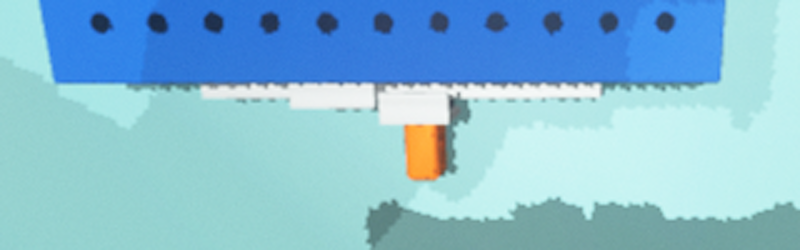

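Emit:
play_rows(moves=[255, 35, 3, 40, 0, 255, 35, 3, 80, 0, 255, 35, 3, 110, 0, 255, 35, 3, 130, 0, 255, 35, 3, 136, 0, 255, 35, 3, 136, 0])

```text
time: 9.08
tool_pos: [518.3, -15.5, 37.8]
tcp_rot: [-3.14, 0.003, 0.283]
contact_force: [-0.6, 0.8, 0.5]
grip_width: 0.4
```

```bash
python3 st.py k wrist scene; python3 -c "
import cv2
a=cv2.imread('pics/k_scene.png')[150:290,175:355];b=cv2.imread('pics/k_wrist.png')
cv2.imwrite('pics/kk.png',cv2.resize(a,None,fx=4,fy=4,interpolation=cv2.INTER_CUBIC))"
```

```text
t 9.0833 cass tip x,y,z [-87.5 -58.8  15.8] rot [-3.14    0.0033  0.2831]  F cass [-0.33  0.93  0.5 ] 0.44283269787964513
```

View pics/kk.png

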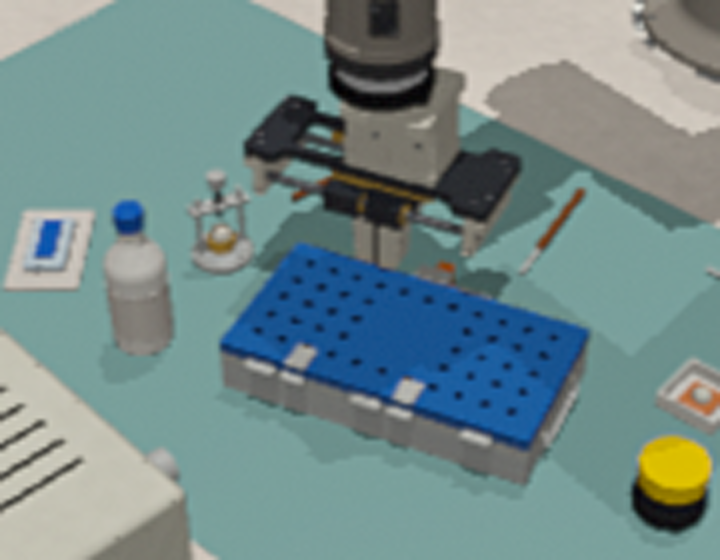

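View pics/k_wrist.png

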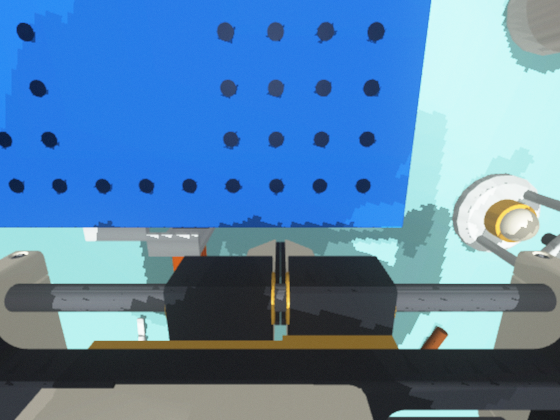

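Emit:
play_rows(moves=[255, 0, -6, 0, 0, 255, 0, -12, 0, 0, 255, 0, -17, 0, 0, 255, 0, -19, 0, 0, 255, 0, -21, 0, 0, 255, 0, -23, 0, 0, 255, 0, -25, 0, 0, 255, 0, -27, 0, 0])

```text
time: 9.85
tool_pos: [511.3, 9.9, 39.6]
tcp_rot: [3.141, -0.0, 0.282]
contact_force: [0.8, -0.4, -0.4]
grip_width: 0.4
```

```bash
python3 st.py l
```

```text
t 9.85 cass tip x,y,z [-87.2 -32.5  17.6] rot [ 3.1415 -0.      0.282 ]  F cass [ 0.67 -0.62 -0.42] 0.3699842500939741
```

Now I'll go on slowly and watch the force.

Emit:
play_rows(moves=[255, 0, -2, 0, 0, 255, 0, -4, 0, 0, 255, 0, -6, 0, 0, 255, 0, -8, 0, 0, 255, 0, -10, 0, 0, 255, 0, -12, 0, 0])

```text
time: 10.35
tool_pos: [507.9, 21.4, 39.6]
tcp_rot: [3.141, 0.0, 0.282]
contact_force: [-0.3, -2.7, 0.7]
grip_width: 0.4
```

```bash
python3 st.py m wrist
```

```text
t 10.35 cass tip x,y,z [-87.2 -20.4  17.6] rot [3.1415 0.     0.2821]  F cass [-0.99 -2.51  0.71] 0.41784209208777157
```

View pics/m_wrist.png

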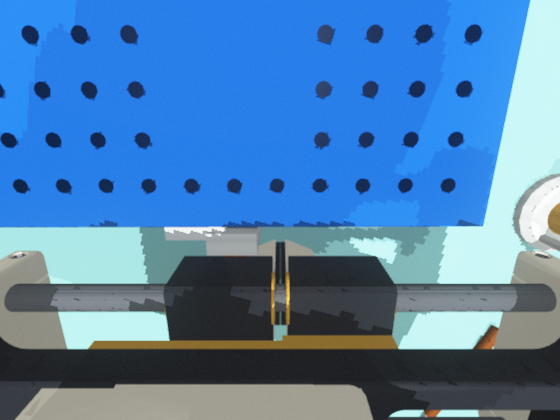

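Emit:
play_rows(moves=[255, 0, -2, 0, 0, 255, 0, -4, 0, 0, 255, 0, -5.5, 0, 0, 255, 0, -7, 0, 0, 255, 0, -8, 0, 0])

```text
time: 10.82
tool_pos: [505.7, 29.2, 39.6]
tcp_rot: [3.142, 0.0, 0.282]
contact_force: [-0.7, -1.9, -0.1]
grip_width: 0.6
```

```bash
python3 st.py n
```

```text
t 10.8167 cass tip x,y,z [-87.2 -12.4  17.6] rot [3.1415 0.     0.2823]  F cass [-1.17 -1.65 -0.15] 0.5503965615940538
```

Emit:
play_rows(moves=[255, 0, -0.5, 0, 0, 255, 0, -1, 0, 0, 255, 0, -1.5, 0, 0, 255, 0, -2, 0, 0])

```text
time: 11.15
tool_pos: [505.2, 30.9, 39.6]
tcp_rot: [3.141, 0.0, 0.282]
contact_force: [-0.2, -0.7, 0.8]
grip_width: 0.6
```

```bash
python3 st.py n wrist
```

```text
t 11.15 cass tip x,y,z [-87.2 -10.6  17.6] rot [3.1415 0.     0.2821]  F cass [-0.38 -0.57  0.83] 0.6360795870698355
```

View pics/n_wrist.png

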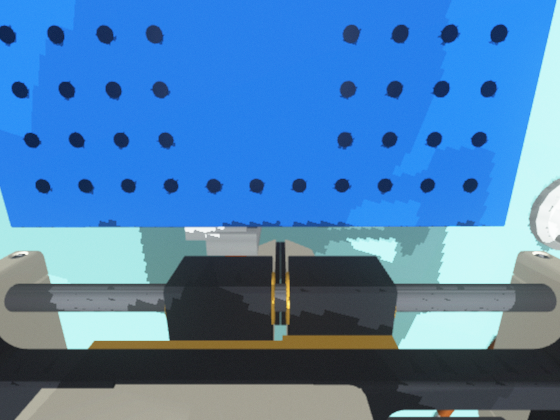

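Emit:
play_rows(moves=[255, 0, -0.5, 0, 0, 255, 0, -1, 0, 0, 255, 0, -1, 0, 0])

```text
time: 11.45
tool_pos: [504.9, 31.9, 39.6]
tcp_rot: [3.142, 0.0, 0.282]
contact_force: [0.2, -1.9, 0.4]
grip_width: 0.1
```

Emit:
play_rows(moves=[255, 0, -0.5, 0, 0, 255, 0, -0.5, 0, 0])

```text
time: 11.62
tool_pos: [504.8, 32.3, 39.6]
tcp_rot: [3.141, 0.0, 0.282]
contact_force: [0.3, -1.5, 0.1]
grip_width: 0.7
```

Emit:
play_rows(moves=[255, 0, -0.5, 0, 0, 255, 0, -0.5, 0, 0])

```text
time: 11.78
tool_pos: [504.7, 32.5, 39.6]
tcp_rot: [3.141, -0.0, 0.282]
contact_force: [-0.1, -3.4, 1.1]
grip_width: 0.5
```

Emit:
play_rows(moves=[255, 0, -0.5, 0, 0, 255, 0, -0.5, 0, 0])

```text
time: 11.95
tool_pos: [504.7, 32.8, 39.7]
tcp_rot: [3.141, -0.0, 0.282]
contact_force: [0.3, -6.0, -0.7]
grip_width: 0.3
```

```bash
python3 st.py o wrist; python3 -c "
import cv2
cv2.imwrite('pics/oo.png',cv2.resize(cv2.vconcat([cv2.imread(f'pics/{n}_wrist.png')[170:260,100:360] for n in 'no']),None,fx=3,fy=3,interpolation=cv2.INTER_CUBIC))"
```

```text
t 11.95 cass tip x,y,z [-87.2  -8.6  17.7] rot [ 3.1407e+00 -2.0000e-04  2.8230e-01]  F cass [-1.39 -5.88 -0.68] 0.29442255809884077
```

View pics/oo.png

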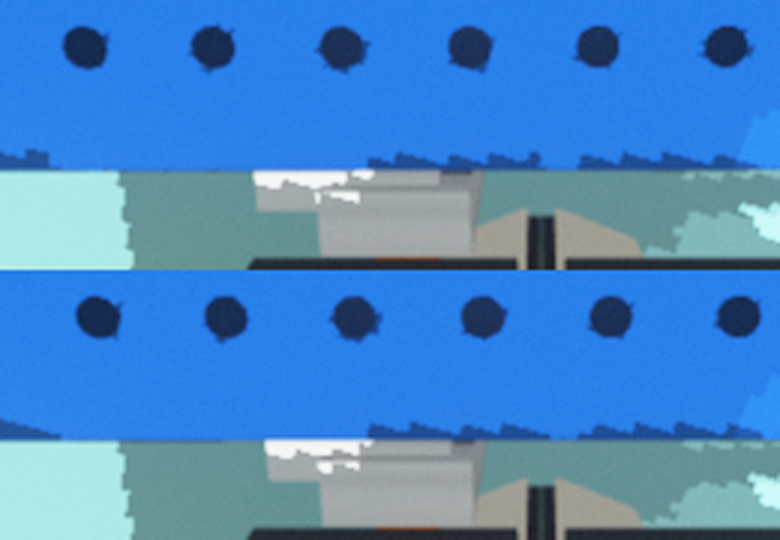

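Force rose from about 1.7 to 6 N with almost no further travel, so the latch is at its stop. I'll back off and check.

Emit:
play_rows(moves=[255, 0, 3, 0, 0, 255, 0, 10, 0, 0, 255, 0, 18, 0, 0, 255, -10, 22, -20, 0, 255, -20, 22, -60, 0, 255, -35, 40, -100, 0, 255, -45, 60, -136, 0, 255, -45, 60, -136, 0])

```text
time: 12.67
tool_pos: [480.4, -40.0, 181.4]
tcp_rot: [3.136, -0.009, 0.281]
contact_force: [0.9, -0.5, 0.0]
grip_width: 0.5
```

```bash
python3 st.py q scene
python3 - <<'E'
from w import *
p=np.load("pose.npy");o=bot.get_obs()
for l in (24,26): print(l,PW(W(p,[[-96,-18+l,34],[-96,-6+l,34],[-60,115,44],[-60,-115,44],[60,-115,44]]),o["tool_pos"],o["tcp_rot"]).tolist())
cv2.imwrite("pics/q_wrist.png",d["color"][:,:,::-1])
E
```

```text
t 12.6667 cass tip x,y,z [-130.8  -71.8  159.4] rot [ 3.1358 -0.0088  0.2806]  F cass [ 0.69 -0.76  0.03] 0.47617206585287264
24 [[198.4, 164.0], [185.4, 164.0], [65.2, 124.2], [333.0, 124.0], [341.0, -42.6]]
26 [[196.3, 164.0], [183.3, 164.0], [65.2, 124.2], [333.0, 124.0], [341.0, -42.6]]
```

View pics/q_wrist.png

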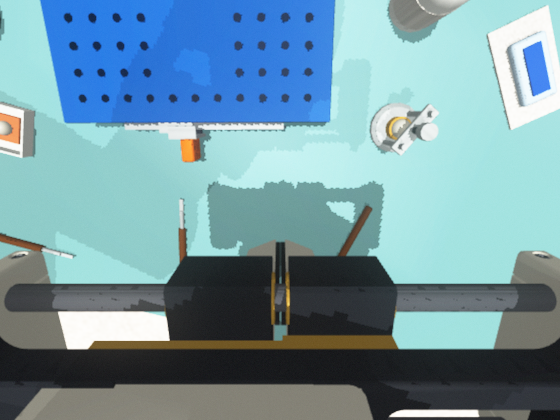

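View pics/q_scene.png

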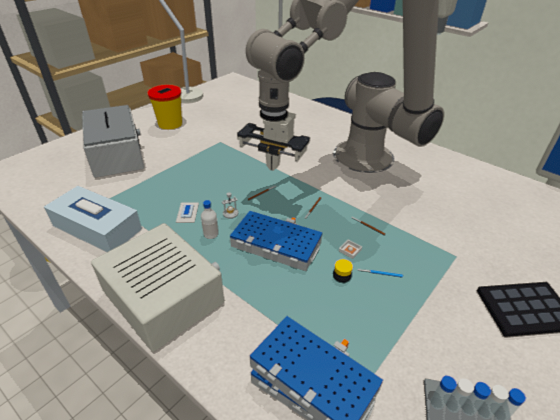

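Run:
```python
from w import *
p=np.load("pose.npy");o=bot.get_obs();print(o["tool_pos"],o["dq"].round(3))
for l in (22,24,26): print(l,PW(W(p,[[-96,-18+l,34],[-96,-6+l,34],[-60,115,44],[-60,-115,44]]),o["tool_pos"],o["tcp_rot"]).tolist())
im=d["color"][95:175,50:350,::-1];cv2.imwrite("pics/r.png",cv2.resize(im,None,fx=2.66,fy=2.66,interpolation=cv2.INTER_CUBIC))
hsv=cv2.cvtColor(d["color"],cv2.COLOR_RGB2HSV);m=(abs(hsv[...,0].astype(int)-12)<8)&(hsv[...,1]>180)&(hsv[...,2]>120);m[:, :150]=0;m[:,250:]=0;m[:120]=0;m[170:]=0
for r in range(135,168,3): c=np.where(m[r])[0]; print(r,c.min() if len(c) else None,c.max() if len(c) else None)
b=(abs(hsv[...,0].astype(int)-108)<8)&(hsv[...,1]>150)
for r in (112,116,119,121): c=np.where(b[r,:360])[0]; print("lid",r,c.min(),c.max())
```

```text
[478.06459462 -37.32480523 175.69522402] [ 0.021  0.038  0.031  0.001 -0.004  0.005]
22 [[201.6, 163.0], [188.5, 163.0], [65.3, 122.8], [335.1, 122.9]]
24 [[199.4, 163.0], [186.3, 163.0], [65.3, 122.8], [335.1, 122.9]]
26 [[197.2, 163.0], [184.2, 163.0], [65.3, 122.8], [335.1, 122.9]]
135 None None
138 None None
141 182 194
144 183 194
147 183 194
150 183 194
153 183 195
156 184 195
159 184 195
162 None None
165 None None
lid 112 63 331
lid 116 64 331
lid 119 65 331
lid 121 97 123
```

View pics/r.png

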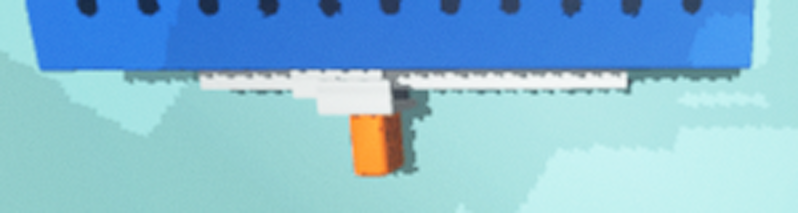

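Emit:
play_rows(moves=[255, -60, 200, -60, 0, 255, -60, 200, -60, 0, 255, -60, 200, -60, 0, 255, -60, 200, -60, 0, 255, -60, 200, -60, 0, 255, -60, 200, -60, 0, 255, -60, 200, -60, 0, 255, -60, 200, -60, 0])

```text
time: 13.48
tool_pos: [475.6, -244.6, 233.5]
tcp_rot: [-3.138, 0.002, 0.282]
contact_force: [-0.0, 0.7, -0.2]
grip_width: 0.5
```

```bash
python3 st.py s top
python3 - <<'E'
from h import *
p=np.load("pose.npy");T=bot.capture("top");S=bot.capture("scene")
c=[[60,115,44],[60,-115,44],[-60,115,44],[-60,-115,44]]
print(P(T,W(p,c)).round(1).tolist())
for l in (22,24,26,28):print(l,P(T,W(p,[[-96,-18+l,34],[-96,-6+l,34]])).round(1).tolist())
im=T["color"][110:245,185:335,::-1];cv2.imwrite("pics/t.png",cv2.resize(im,None,fx=4.4,fy=4.4,interpolation=cv2.INTER_CUBIC))
E
```

```text
t 13.4833 cass tip x,y,z [-192.4 -266.9  211.5] rot [-3.138e+00  2.000e-03  2.815e-01]  F cass [ 0.18  0.69 -0.22] 0.5285966375265038
[[205.0, 177.6], [304.5, 148.8], [220.0, 229.7], [320.2, 200.2]]
22 [[273.2, 231.2], [268.0, 232.7]]
24 [[272.3, 231.5], [267.1, 233.0]]
26 [[271.4, 231.7], [266.2, 233.3]]
28 [[270.6, 232.0], [265.4, 233.5]]
```

View pics/t.png

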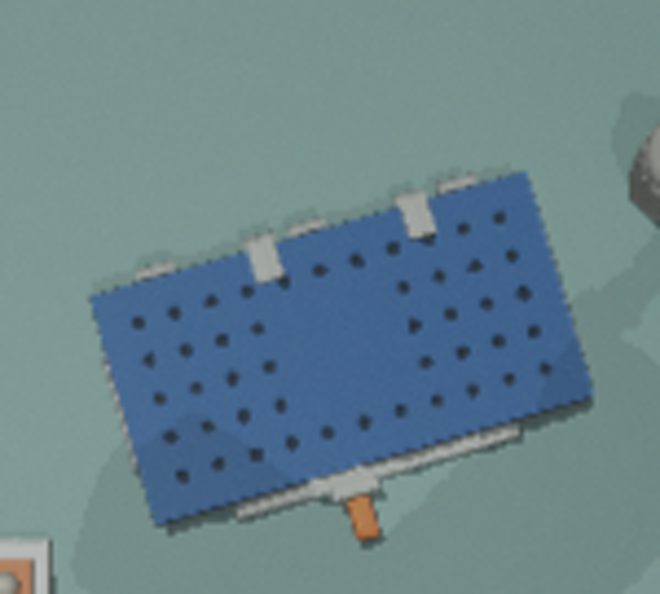

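View pics/s_top.png

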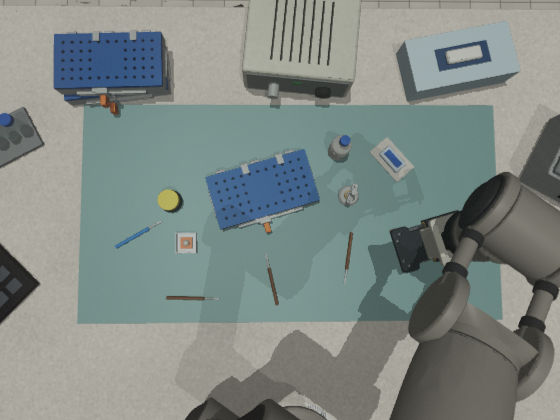

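The cassette hasn't moved: its lid corners are within 1.2 px of where they should be. The tab in top, at (269.5,232.7), fits the latch at 25–26 mm, and nothing else has shifted. Handing in.

```bash
python3 -c "
from plant import bot
print(bot.close_job())"
```

```text
the job is handed in; nothing more can be done
None
```

The lid is shut and the latch is across at its stop. I handed the job in at about 13.5 s of the 45 s allowed. The hand-in gives no verdict.

- **Lid:** I pushed it over from behind with closed fingertips, slowing down near the end. It stopped solidly with the fingertips at z = 44 mm, the height given for a shut lid, under a press of 6–9 N.
- **Latch:** I pushed the orange tab sideways until the force rose from about 1.7 N to 6 N over the last millimetre, with little further travel. That was briefly over the 5 N at which the cassette may slide, but the camera showed no movement.
- **Last checks, with the arm clear:** in the top view the lid corners are within about 1 px (2 mm) of where they should be. The items around the cassette look to be where they started.
- **Uncertain or disagreed:** the cameras put the latch at 25–26 mm, good to about 1 mm, so the force rise is the firmer sign that it is fully locked. The wrist view also placed the cassette front about 3 mm further from the robot than the other two views, which I allowed for when placing the fingers at the tab.

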